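# Uncover the hutch heater and switch it on

## Task

The heater unit's hinged metal cover plate stands half open over the heating pad: with the fingertips, push it up and right over its spine until it lies flat on the far side of the unit, then push the toggle switch fully over to its far side, to on. Push gently: squeeze nothing hard and lift nothing. The heater unit and the other things on the shelf and turntable stay where they are.

Things in the scene. Friction and masses are not known exactly. Their poses are not given: they have to be found in the camera images.
- heater: Loose grey heater unit, 230 (x) by 150 (y) by 40 mm, 1.6 kg, not to be shoved. Origin: centre of its underside; x points from the pad side (near the robot) to the empty rest side, z up. On the -x half lies the black heating pad (95 x 125 mm, top 48 mm above the shelf), on the +x half two rest ribs (tops at 55 mm). Two small ears (tops at 66 mm, at y +-69 mm) carry the spine.
- spine (a point): Middle of the cover's spine (hinge axis, along the heater's y), 58 mm above the shelf, above the heater's origin; axes as the heater's.
- cover (a joint): Angle of the cover plate about the spine, rad: 0 = flat over the pad (towards the heater's -x), 1.57 = upright (free edge 163 mm above the shelf), 3.14 (stop) = flat on the far side (towards +x), level, 58 mm above the shelf. Starts between 0.55 and 1.1. The hinge is stiff (moves at about 1 to 3 N at the free edge); the plate stays where it is left.
- cover_edge (a point): Middle of the cover plate's free edge. The plate is bare aluminium, 4 mm thick, 105 mm from spine to free edge, 120 mm wide along the spine, its mid-plane passing through the hinge axis. Axes of this  x along the plate from free edge to spine, y along the spine.
- switch_base: Housing of the toggle switch, grey, 70 mm (x) by 50 mm (y) by 25 mm, screwed to the shelf beside the heater unit, left or right of it. Origin: centre of its underside; the lever swings in its x-z plane, to +x (away from the robot) for on.
- switch (a joint): Lever angle, rad: 0 = off, leaning 0.5 rad to the housing's -x (its start); 1.0 = on, leaning 0.5 rad to its +x (end stop). It takes about 1 to 2 N and stays where it is left.
- switch_tip (a point): Centre of the white ball knob (26 mm across) at the lever's end, 55 mm from the lever's pivot, which lies 22 mm above the shelf on the housing's centre.
- cube: Pine chew cube, 45 mm, loose, on the shelf on the side of the heater unit away from the switch. Origin: centre of its underside. Leave alone.
- bowl: White ceramic bowl, 110 mm across, 50 mm tall, on the turntable (white disc 280 mm across, 24 mm tall, at the right of the shelf). Origin: centre of its underside. Leave alone.
- mitt: Silicone grooming mitt-brush, 120 x 75 x 50 mm, on the turntable. Origin: centre of its underside. Leave alone.
- dustpan: Aluminium dustpan, pan 160 x 200 x 45 mm with a 100 mm handle to its -x, at the left of the shelf. Origin: centre of the pan's underside. Leave alone.
- jar: Lidded jar, 72 mm across, 85 mm tall, beyond the heater unit to the right. Origin: centre of its underside. Leave alone.
- scoop: Scoop (wooden handle, steel bowl), 170 mm long, lying beyond the heater unit. Origin: under its middle, on the shelf. Leave alone.
- lick: White mineral lick disc, 56 mm across, 20 mm tall, on the shelf nearer the robot, to the left. Origin: centre of its underside. Leave alone.
Mind the look-alikes: they are no part of the job. Leave any turquoise look-alike of the switch_base alone.

How it is judged:
On the way, in this order (a step that is already met when the one before it is completed fails the run):
1. the cover plate lies flat on the far side of its spine (value of joint cover above 3 rad), for 0.2 s.
2. the toggle switch is fully over to on (value of joint switch above 0.85 rad), for 0.2 s.
At the end, for the whole second after the job is handed in: Cover flat on the far side (above 3.0 of 3.14 rad) and at rest; switch lever fully at on (above 0.85 of 1.0 rad); heater unit level, at rest and within 20 mm of its start; cube, bowl, mitt-brush, dustpan, jar, scoop and lick each within 20 mm of their start (value of joint cover above 3 rad and value of joint switch above 0.85 rad and velocity of joint cover between -0.05 and 0.05 rad/s and distance of each of heater, cube, bowl, mitt, dustpan, jar, scoop, lick from where it was at the start of the episode below 0.02 m and angle between heater's own z axis and vertical below 0.03 rad and linear speed of heater below 0.01 m/s); the robot touches nothing.
It fails at once if the heater is switched on while its cover is not yet flat on the far side (value of joint switch above 0.4 rad and value of joint cover below 2.9 rad).
It fails at once if the heater unit is lifted, tipped or shoved more than 20 mm (distance of heater from where it was at the start of the episode above 0.02 m or angle between heater's own z axis and vertical above 0.08 rad).
It fails at once if the cover, the heater unit or the switch is squeezed or pushed with more than 60 N (contact force between the fingers and heater above 60 N or contact force between the fingers and switch_base above 60 N).
It fails at once if one of the other things is lifted, carried or moved more than 20 mm (distance of any of cube, bowl, mitt, dustpan, jar, scoop, lick from where it was at the start of the episode above 0.02 m).
It also fails if it takes over 51 s, if anything falls off the work surface, if the arm or the gripper's body presses on something with over 40 N, if the wrist force passes 120 N, or if a joint passes its speed limit or range.

## Robot

A 7-joint arm with a two-finger parallel gripper is mounted at the origin on the work surface. World frame = base frame: x ahead of the robot, y to its left, z up, the work surface at z = 0. Lengths are in m, angles in rad, forces in N, time in s.
With the tool pointing down it reaches from about 0.425 to 1.025 m from the base axis. Payload 9.4 kg.
Tool frame: the origin (TCP) lies between the finger pads; the fingertips stand 17 mm ahead of it and the grasp point (between the pads) lies 2 mm behind it; z points along the fingers, y is the line along which they close (so a half turn about z gives the same grasp; the last joint's range is limited). The gripper opens to 93 mm and grips with 3 to 60 N. Pads are 15 mm wide; open, the fingers measure 128 mm over their backs; the gripper's body (75 mm by 188 mm) begins 65 mm behind the grasp point.
Start: joints at [1.186, 0.599, -0.003, 1.599, 0.002, 0.943, -0.08], TCP at [0.22, -0.691, 0.236] pointing down, gripper open.
Joint ranges: [-2.57, 2.57], [-0.35, 1.97], [-1.29, 1.29], [0.11, 2.56], [-1.05, 4.19], [0.11, 1.86], [-2.63, 2.63]. Speed limits (rad/s): [2.22, 2.22, 3.01, 3.01, 3.14, 3.14, 3.14].

## Interface

Orientations are given as a unit quaternion [w, x, y, z].
In Python, from cell import * gives the robot as it stands. Calls block until the motion is done:
- move_to(position, orientation): joint-space move of the TCP to a pose.
- move_linear(position, feed=0.15, orientation=None): straight line of the TCP; orientation=None keeps the orientation; feed is the mean speed in m/s.
- movej(angles): joint-space move.
- set_gripper(opening, newtons=None): finger opening in m; newtons is the grip in N (None keeps the last); returns when the fingers have stopped.
- wait(seconds).
- inverse_kinematics(position, orientation): joint angles nearest the present ones, or None.
- snapshot(name): name is "scene" or "top"; returns the picture (480x640x3 uint8, blue, green, red); there is no depth.
- get_calibration(name): a dict with "vertical_fov" (degrees; the focal length in pixels is half the picture's height over the tangent of half this angle, whatever the lens; pixels are square), "cx", "cy" (the principal point, pixels), "R" (3x3) and "t" (3): a world point X has camera coordinates R X + t. Camera axes: x right, y down, z forward; pixel columns grow to the right and rows downward; lengths in m; the calibration is good to about 2 mm. A picture is of the moment at which its call begins. get_calibration takes no time and is no camera call.
A pose or a line that the arm cannot do raises PlanningError and nothing moves.
- finish_job(): hands the job in; it is judged then, once.
Readings, each from a call of its own:
- get_time_s(): time.
- get_joint_positions(): joint angles.
- get_joint_vel(): joint speeds.
- get_effort(): joint torques, N m.
- get_ee_pos(): TCP position.
- get_ee_rot(): TCP orientation.
- get_wrist_force(): force on the tool from outside, world axes, zero at the start.
- get_ft_torque(): the same for the moment, N m.
- get_width(): finger opening in m.
- get_finger_force(): force on a finger pad.
Only numpy, scipy, OpenCV 4.12 (cv2) and the standard library are available. Lean on these libraries where they do the work, as an engineer would, in place of code of your own. Each camera call takes 0.05 s, during which the arm holds its last target. There are 200 camera calls.

## Working session

There is one attempt and no reset: what is moved stays moved. The work goes in short steps, each a Python script; the robot and the scene stay as the last script left them, time stands still between calls to the robot, and variables do not carry over. Pictures are saved under pics/ and viewed, at most 10 in all, crops included, and the job is handed in when it is done.

```bash
mkdir -p pics; ls; python3 - <<'E'
from cell import *
import cv2
for n in("scene","top"):
    cv2.imwrite(f"pics/{n}0.png",snapshot(n)); c=get_calibration(n); print(n,c)
print(get_time_s(),get_ee_rot())
E
```

```text
pics
scene {'vertical_fov': 55.505215395535934, 'cx': 320.91725441454787, 'cy': 237.07404790023108, 'R': array([[ 0.65533488,  0.75531182, -0.00634447],
       [ 0.41035772, -0.3630674 , -0.83653368],
       [-0.63414725,  0.5456062 , -0.54787877]]), 't': array([-0.31401348, -0.19672587,  1.62795013])}
top {'vertical_fov': 45.61224950193697, 'cx': 323.6309574860145, 'cy': 247.73011036212333, 'R': array([[ 0.00410611, -0.99996785,  0.00688751],
       [-0.99641996, -0.00467295, -0.08441225],
       [ 0.08444173, -0.00651624, -0.99640711]]), 't': array([-0.04704004,  0.54761545,  1.5350509 ])}
0.1 [-6.68449801e-04  9.88179290e-01  1.53301054e-01 -1.74365236e-04]
```

View pics/scene0.png

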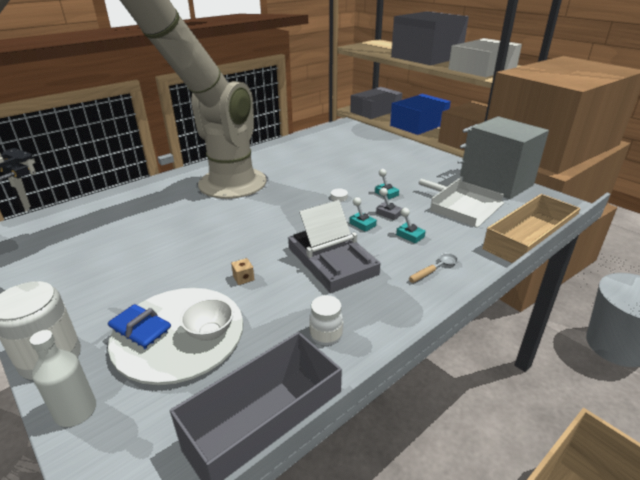

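View pics/top0.png

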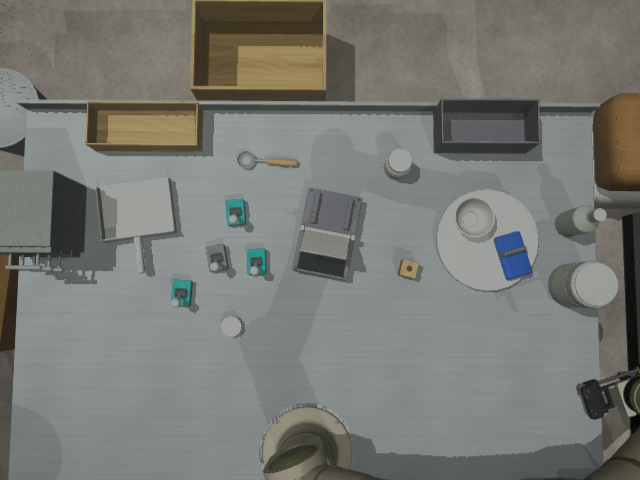

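The top view shows the heater at about (328,234), its cover leaning over the black pad and the rest side away from the robot. There are four switches: grey at (217,258), and turquoise at (236,212), (257,262) and (181,293). The grey one fits the description, because the turquoise ones are look-alikes. I'll confirm it in an enlarged crop.

```bash
python3 - <<'E'
import cv2,numpy as np
a=cv2.imread("pics/top0.png")[180:310,165:365]; cv2.imwrite("pics/c1.png",cv2.resize(a,None,fx=4,fy=4,interpolation=cv2.INTER_CUBIC))
b=cv2.imread("pics/scene0.png")[160:295,280:440]; cv2.imwrite("pics/c2.png",cv2.resize(b,None,fx=4.4,fy=4.4,interpolation=cv2.INTER_CUBIC))
E
cat > h.py <<'E'
from cell import *
import numpy as np, cv2
def ray(n,u,v):
    c=get_calibration(n); f=240/np.tan(np.radians(c["vertical_fov"])/2)
    R=np.array(c["R"]);t=np.array(c["t"])
    return -R.T@t, R.T@np.array([(u-c["cx"])/f,(v-c["cy"])/f,1])
def onz(n,u,v,z):
    o,d=ray(n,u,v); return o+d*(z-o[2])/d[2]
def proj(n,X):
    c=get_calibration(n); f=240/np.tan(np.radians(c["vertical_fov"])/2)
    p=np.array(c["R"])@X+c["t"]; return np.array([c["cx"],c["cy"]])+f*p[:2]/p[2]
def tri(p,q):
    A=np.zeros((3,3));b=np.zeros(3)
    for n,(u,v) in(("top",p),("scene",q)):
        o,d=ray(n,u,v);d/=np.linalg.norm(d);M=np.eye(3)-np.outer(d,d);A+=M;b+=M@o
    return np.linalg.solve(A,b)
E
```

```text
(no output)
```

View pics/c1.png

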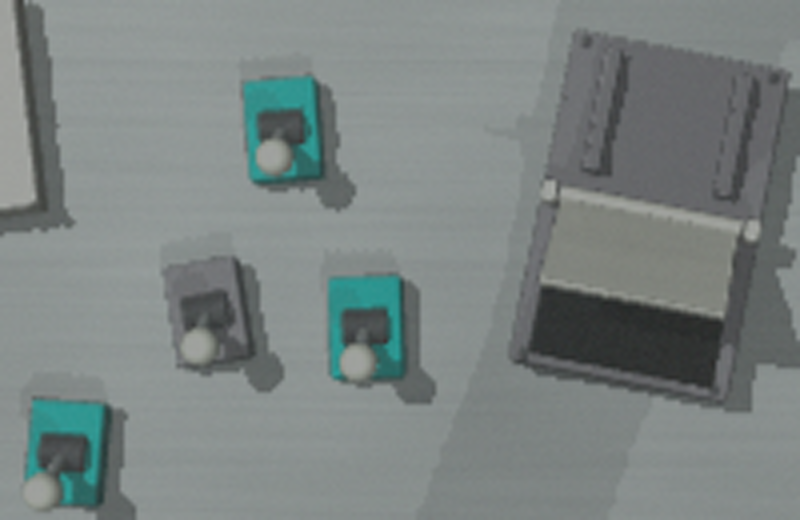

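View pics/c2.png

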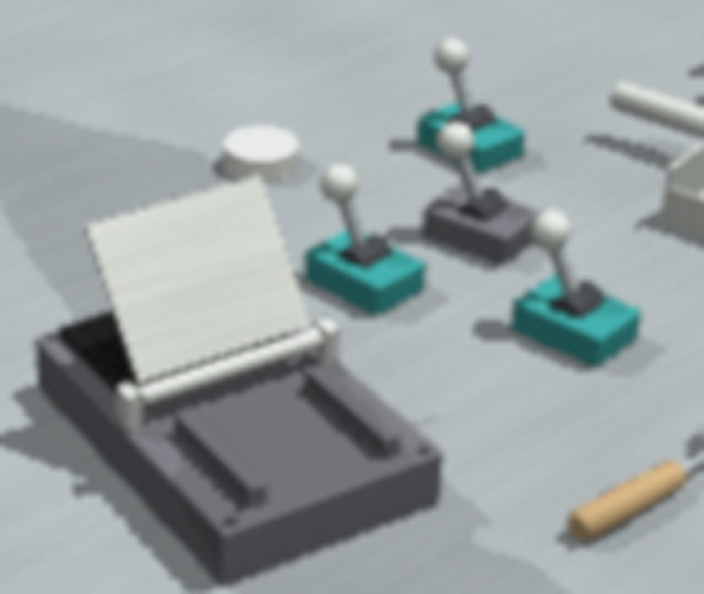

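The crops confirm it: the only grey housing is at c1 (208,312) and c2 (478,225), with its knob at c1 (198,346) and c2 (456,140). The other three are turquoise. Next I compute the poses.

```bash
python3 - <<'E'
from h import *
np.set_printoptions(precision=4,suppress=True)
T=lambda x,y:(165+(x-1.5)/4,180+(y-1.5)/4)
S=lambda x,y:(280+(x-1.7)/4.4,160+(y-1.7)/4.4)
c=[onz("top",*T(*p),.04) for p in((578,32),(788,72),(727,402),(515,358))]
for p in c:print(p)
C=sum(c)/4;print("heater C",C)
for i in range(4):print(np.linalg.norm(c[i]-c[(i+1)%4]))
x=(c[0]+c[1]-c[2]-c[3]);print("yaw",np.degrees(np.arctan2(x[1],x[0])))
e=[onz("top",*T(*p),.066) for p in((549,190),(752,231))];print("ears",*e,(e[0]+e[1])/2);d=e[0]-e[1];print("yaw",np.degrees(np.arctan2(-d[0],d[1])))
L=tri(T(540,285),S(90+0,226)) ;print("?",L)
# scene: left-in-image edge corner is robot-right or left: try both
for a,b in(((540,285),(262,180)),((722,316),(90,226))):print("edge",tri(T(*a),S(*b)))
print("knob",tri(T(198,346),S(456,140)))
s=[onz("top",*T(*p),.025) for p in((165,268),(238,257),(252,358),(178,370))]
print("sw",*s,sum(s)/4);x=s[0]+s[1]-s[2]-s[3];print(np.degrees(np.arctan2(x[1],x[0])))
E
```

```text
[ 0.7106 -0.0043  0.04  ]
[ 0.6838 -0.1474  0.04  ]
[ 0.4593 -0.106   0.04  ]
[0.4882 0.0367 0.04  ]
heater C [ 0.5855 -0.0553  0.04  ]
0.14556495852612752
0.22828809891000426
0.14561741296515743
0.22609258086172682
yaw -10.442750506229705
ears [0.599  0.0138 0.066 ] [ 0.5722 -0.1214  0.066 ] [ 0.5856 -0.0538  0.066 ]
yaw -11.206657433832513
? [ 0.5016 -0.0248  0.1135]
edge [0.5313 0.0183 0.1349]
edge [ 0.5109 -0.098   0.1383]
knob [0.4935 0.244  0.0697]
sw [0.5492 0.2762 0.025 ] [0.5569 0.2266 0.025 ] [0.4881 0.2159 0.025 ] [0.4798 0.2659 0.025 ] [0.5185 0.2461 0.025 ]
8.675101830004808
```

The cover is at about 0.87 rad. The heater is at (0.5855, -0.0545) with yaw -10.8°, and the switch at (0.5185, 0.246) with yaw 8.7°. I'll approach with closed fingers and push the cover to just past upright.

```bash
cat >> h.py <<'E'
H=np.array([.5855,-.0545]);HY=np.radians(-10.8)
SW=np.array([.5185,.2461]);SY=np.radians(8.7)
def Q(y): return [0,np.cos(y/2),np.sin(y/2),0]
def P(o,y,x,z,l=0): # tip at local x,l, height z -> TCP
    return [o[0]+x*np.cos(y)-l*np.sin(y),o[1]+x*np.sin(y)+l*np.cos(y),z+.017]
def arc(a):
    r=np.interp(a,[1.57,2.2],[.080,.088])
    if a<1.57: x=-.105*np.cos(a)-.002*np.sin(a); z=.058+.105*np.sin(a)-.025
    else: x=-r*np.cos(a)-.002*np.sin(a); z=.058+r*np.sin(a)-.002*np.cos(a)
    return x-.0075,z
def go(p,feed,lim=20):
    move_linear(p,feed); f=get_wrist_force(); print(np.round(p,3),np.round(f,1),round(get_time_s(),1))
    if np.linalg.norm(f)>lim: print("FORCE STOP"); raise SystemExit
E
python3 - <<'E'
from h import *
set_gripper(0.0,5)
move_linear([.22,-.691,.32],.2)
move_to(P(H,HY,-.125,.30),Q(HY))
go(P(H,HY,-.125,arc(.87)[1]),.15)
for a in np.arange(.8,1.9,.12): go(P(H,HY,*arc(a)),.08)
cv2.imwrite("pics/s1.png",cv2.resize(snapshot("scene")[140:300,250:450],None,fx=3,fy=3))
E
```

```text
[ 0.463 -0.031  0.13 ] [ 0.3  0.4 -0.5] 6.0
[ 0.505 -0.039  0.125] [-0.   0.3 -0.2] 6.7
[ 0.514 -0.041  0.134] [ 0.2  0.6 -0.4] 7.0
[ 0.524 -0.043  0.141] [ 0.3  0.4 -0.3] 7.3
[ 0.535 -0.045  0.146] [-0.4  0.8  0.6] 7.6
[ 0.547 -0.047  0.151] [ 0.5  0.2 -0.4] 7.9
[ 0.559 -0.049  0.153] [-0.1 -0.2  0.3] 8.2
[ 0.571 -0.052  0.155] [-0.7  0.6  0.1] 8.6
[ 0.582 -0.054  0.156] [-0.7 -0.6 -0.6] 8.8
[ 0.591 -0.056  0.156] [ 0.5 -0.2  0.4] 9.1
[ 0.601 -0.058  0.156] [-0.2  0.2  0.2] 9.4
```

View pics/s1.png

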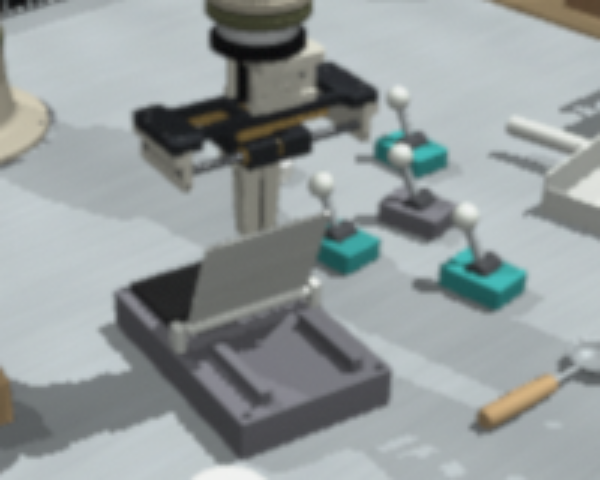

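The picture shows the fingers behind the plate at (255,215), with the plate about upright and the heater in place. I'll continue over and down.

```bash
python3 - <<'E'
from h import *
for a in np.arange(1.88,3.14,.12): go(P(H,HY,*arc(a)),.08)
x,z=arc(3.14)
for k in range(6):
    p=P(H,HY,x,z-.001*k); move_linear(p,.02); f=get_wrist_force(); print(k,np.round(f,1))
    if f[2]>8: break
go(P(H,HY,x,.12),.1); go(P(H,HY,x,.28),.2)
move_to(P(SW,SY,-.10,.28),Q(SY))
cv2.imwrite("pics/s2.png",cv2.resize(snapshot("scene")[140:300,250:450],None,fx=3,fy=3))
a=snapshot("top")
cv2.imwrite("pics/t2.png",cv2.resize(a[180:310,165:365],None,fx=4,fy=4,interpolation=cv2.INTER_CUBIC))
E
```

```text
[ 0.601 -0.058  0.156] [0.3 0.4 0.2] 9.7
[ 0.611 -0.059  0.154] [-0.2 -0.4  0.2] 10.0
[ 0.621 -0.061  0.15 ] [-0.1  0.4 -0.5] 10.2
[ 0.63  -0.063  0.145] [-0.6 -0.1  0.5] 10.5
[ 0.638 -0.065  0.138] [0.  0.6 0.3] 10.8
[ 0.645 -0.066  0.131] [0.1 0.7 0.9] 11.1
[ 0.651 -0.067  0.122] [ 0.4 -0.1  0.3] 11.4
[ 0.656 -0.068  0.113] [-1.   0.2 -0.5] 11.7
[ 0.66  -0.069  0.103] [ 0.3 -0.3  1.1] 11.9
[ 0.663 -0.069  0.093] [-0.1  0.4  0.4] 12.2
[ 0.664 -0.07   0.082] [ 1.  -0.5 -0.2] 12.5
0 [-0.9 -0.   3. ]
1 [-3.8 -1.  11.1]
[ 0.665 -0.07   0.137] [-0.4  0.4 -0. ] 13.9
[ 0.665 -0.07   0.297] [-0.2 -0.3 -0.8] 14.9
```

View pics/s2.png

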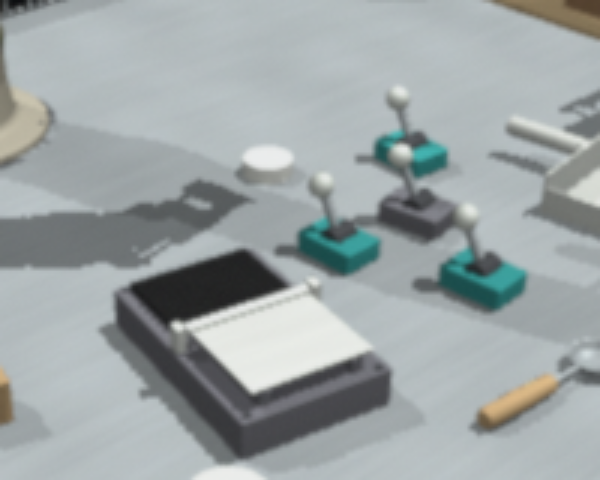

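View pics/t2.png

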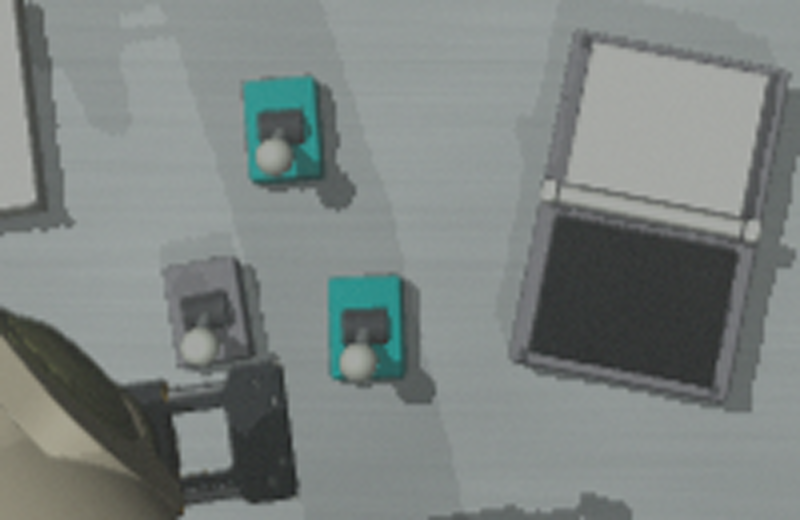

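The cover lies flat on the ribs and the heater corners are unchanged: c1 (578,32) and (727,402) read the same as before. Next is the switch knob at (198,346).

```bash
python3 - <<'E'
from h import *
go(P(SW,SY,-.085,.28),.15); go(P(SW,SY,-.085,.060),.15)
for x in np.arange(-.06,.0,.012): go(P(SW,SY,x-.0075,.060),.06)
for x in np.arange(.0,.018,.002):
    p=P(SW,SY,x-.0075,.060); move_linear(p,.03); f=get_wrist_force(); print(round(x,3),np.round(f,1))
    if np.hypot(f[0],f[1])>8: break
go(P(SW,SY,-.05,.060),.1); go(P(SW,SY,-.085,.28),.2)
move_to([.40,-.25,.32],Q(0)); 
cv2.imwrite("pics/s3.png",cv2.resize(snapshot("scene")[140:300,250:450],None,fx=3,fy=3))
a=snapshot("top")
cv2.imwrite("pics/t3.png",cv2.resize(a[180:310,165:365],None,fx=4,fy=4,interpolation=cv2.INTER_CUBIC))
print(get_time_s())
E
```

```text
[0.434 0.233 0.297] [ 1.   0.5 -0.3] 16.7
[0.434 0.233 0.077] [ 0.2 -0.1  0. ] 18.3
[0.452 0.236 0.077] [-1.3 -0.4 -0.2] 18.7
[0.464 0.238 0.077] [-0.8  0.3  0.8] 19.1
[0.476 0.24  0.077] [-0.5 -0.2 -0.8] 19.4
[0.487 0.241 0.077] [0.2 0.6 0.6] 19.8
[0.499 0.243 0.077] [-0.1  0.4 -0.8] 20.1
0.0 [-1.3  0.5  0.4]
0.002 [-0.1 -0.7  0.6]
0.004 [-0.6  1.6 -0.5]
0.006 [ 0.  -0.1  0.4]
0.008 [ 0.1 -0.7 -0.4]
0.01 [-0.8 -0.3  0.2]
0.012 [-1.1 -0.5 -0.2]
0.014 [-0.9  0.3  0.1]
0.016 [-8.5 -0.6  3.6]
[0.469 0.239 0.077] [ 0.5 -0.  -1.1] 23.4
[0.434 0.233 0.297] [ 0.1  0.1 -0.1] 24.7
26.55
```

View pics/t3.png

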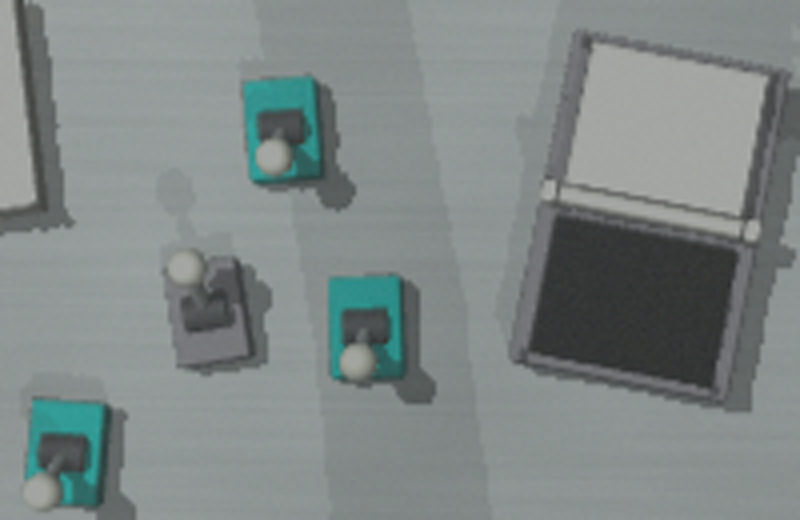

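The knob moved from (198,346) to (185,267). That is about 53 mm, the lever's full travel, and the force rise showed it reached the end stop. The cover is still flat and nothing else has moved.

```bash
python3 -c "
from cell import *
print(finish_job())"
```

```text
the job is handed in; nothing more can be done
None
```

I pushed the cover flat onto the far side, pushed the grey switch fully over to on, and handed the job in at about 27 s; the heater and everything else in the last close-up had not moved, but no verdict came back.

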